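# Pack the take-home pasta boards and tuck the carton shut

## Robot

A 7-joint arm with a two-finger parallel gripper is mounted at the origin on the work surface. World frame = base frame: x ahead of the robot, y to its left, z up, the work surface at z = 0. Lengths are in m, angles in rad, forces in N, time in s.
With the tool pointing down it reaches from about 0.4 to 0.85 m from the base axis. Payload 4.4 kg.
Tool frame: the origin (TCP) lies midway between the tips of the shut fingers; the grasp point (between the pads) lies 19 mm behind it; z points along the fingers, y is the line along which they close (so a half turn about z gives the same grasp; the last joint's range is limited). The gripper opens to 94 mm and grips with 3 to 60 N. Pads are 16 mm wide; open, the fingers measure 119 mm over their backs; the gripper's body (75 mm by 177 mm) begins 78 mm behind the grasp point.
Start: joints at [-1.213, 0.628, 0.038, 1.517, -0.027, 0.996, -0.02], TCP at [0.267, 0.593, 0.205] pointing down, gripper open.
Joint ranges: [-3.06, 3.06], [-0.37, 2.12], [-1.25, 1.32], [0.18, 2.47], [-1.1, 4.24], [0.23, 1.98], [-2.94, 2.94]. Speed limits (rad/s): [2.57, 2.57, 3.14, 3.14, 3.14, 3.14, 3.14].

## Interface

Orientations are given as a unit quaternion [w, x, y, z].
In Python, from rig import ctrl, eyes, finish_job gives the robot as it stands (ctrl), with the cameras (eyes) and the job as plain functions.
- The arm moves only by the shell command python3 steer.py 'ROWS' [OPENING] [FORCE]. ROWS is a JSON list of rows, 1 to 5 of them, each of 4 numbers: dx, dy, dz in m, then a turn about the tool's z in rad; each row shifts and turns the commanded pose from where the row before left it, along the tool's axes as they then stand; what a row does not reach is not made up. A row lasts 1/12 s, in which the tool goes at most 0.0417 m and 0.125 rad, less where a joint would pass 70% of its speed; a pose out of reach is approached as far as the arm can. OPENING is the finger opening in m, set as the command begins (- or left out keeps the last). The fingers move at their own pace and stop on an object; FORCE is the grip in N (left out, the last holds). Time passes only in rows, so rows that do not move let the fingers close. It prints the time, the measured TCP pose, the force, the opening and the grip force at its end.
- ctrl.get_state(): the state, without advancing time (a new reading comes with each control period).
- eyes.grab_frame(name): name is "side" or "top"; returns the picture (420x560x3 uint8, red, green, blue); there is no depth.
- eyes.camera_model(name): a dict with "vfov" (degrees; the focal length in pixels is half the picture's height over the tangent of half this angle, whatever the lens; pixels are square), "cx", "cy" (the principal point, pixels), "origin" and "attitude" of the camera in the world. Camera axes: x right, y up, looking along -z (the intrinsics and any distortion apply to the point x, -y, -z); pixel columns grow to the right and rows downward; lengths in m; the calibration is good to about 2 mm. A picture is of the moment at which its call begins. camera_model takes no time and is no camera call.
- finish_job(): hands the job in; it is judged then, once.
The state is a dict: "t": time; "joint_pos": joint angles; "joint_velocities": joint speeds; "joint_torque": joint torques, N m; "ee_pos": TCP position; "eef_rot": TCP orientation; "contact_force": force on the tool from outside, world axes, zero at the start; "moment": the same for the moment, N m; "width": finger opening in m; "gripper_force": force on a finger pad.
Only numpy, scipy, OpenCV 4.12 (cv2) and the standard library are available. Lean on these libraries where they do the work, as an engineer would, in place of code of your own. Each camera call takes 0.05 s, during which the arm holds its last target. There are 200 camera calls.

## Task

Pack the take-home set: lay the longer ridged board flat in the middle of the carton, long sides running front to back and square to the walls, and the shorter one squarely and centrally on top of it, both ridges up, set down and not dropped. Then fold in the tuck flap and swing the lid fully shut so that the flap goes in behind the front wall. Do not crush the carton, and leave the other things on the bench as they stand.

Things in the scene. Friction and masses are not known exactly. Their poses are not given: they have to be found in the camera images.
- carton: Brown kraft carton, open, fixed: 148 (x) x 158 (y) x 56 mm high. Origin: centre of its underside; x points from front wall to rear wall, z up. Walls and floor 4 mm; inside 140 x 150 mm, floor at z = 4, rim at z = 56 mm. Front wall at x = -74 to -70 mm, with a thumb notch 50 wide, 14 mm deep mid-rim. The open lid is creased to the rear rim, the tuck flap to the lid's free edge.
- lid (a joint): Lid angle, rad: 0 = closed, level on the rim; 1.57 = upright on the rear rim; larger = leaning back. Stiff flat panel 139 mm long from its crease to the flap's crease, 158 mm wide, 3 mm thick. It stays where it is left; about 1.5 N at its free edge moves it.
- lid_hinge (a point): Middle of the lid's crease: on the rear rim, at x = 72, y = 0, z = 56 mm of the carton. The crease runs along the carton's y. The lid's underside passes through this line.
- lid_edge (a point): Middle of the lid's free edge, on its outer (upper when closed) face, 139 mm from the crease.
- tab (a joint): Tuck flap angle, rad: 0 = in the lid's plane, 1.57 = folded square to the inside, at most 2.2. Panel 30 mm long, 132 wide (106 at the tip), 3 mm thick. Stays where left; 0.5 N at its tip folds it. Fold it to 1.75-2.0 to clear the front wall as the lid shuts; at 1.57 or less its tip lands on the rim. Lid shut, its crease is 3 mm inside the front wall.
- tab_tip (a point): Middle of the flap's free edge, 30 mm from its crease, halfway through its thickness.
- big_board: The longer of two ridged beech boards (for rolling gnocchi), loose: 112 (x) x 56 (y) x 16 mm thick, about 70 g, ridges along x on its top. Origin: centre of its underside, z up. It starts lying flat on the bench to the left or to the right of the carton.
- small_board: The shorter ridged beech board, loose: 92 (x) x 56 (y) x 16 mm thick, about 60 g, ridges along x on its top. Origin: centre of its underside, z up. It starts on the other side of the carton.
- jar: Bystander: glass storage jar with metal cap standing close beside one of the boards, 74 mm diameter, 78 mm high. Origin: centre of its underside.
- bowl: Bystander: white ceramic bowl, 88 mm diameter, 42 mm high. Origin: centre of its underside.
- stamp: Bystander: ravioli stamp standing upright close beside the other board, square brass foot 52 x 52 x 20 mm, turned wooden handle up to 76 mm. Origin: centre of its underside.
- pastry_wheel: Bystander: pastry wheel lying on the bench, wooden handle 100 x 22 x 20 mm and brass wheel 38 mm in diameter, 160 mm long over all along its x. Origin: on the bench near its middle.

How it is judged:
On the way:
1. both boards lie in the carton, the shorter squarely on the longer, and are let go (x of big_board in the frame of carton between -0.012 and 0.012 m and y of big_board in the frame of carton between -0.015 and 0.015 m and z of big_board in the frame of carton below 0.007 m and angle between each of big_board, small_board's own z axis and vertical below 0.1 rad and angle between the x axis of big_board and the x axis of carton, either way round below 0.12 rad and horizontal distance between small_board and big_board below 0.008 m and z of small_board in the frame of big_board between 0.013 and 0.019 m and angle between the x axis of small_board and the x axis of big_board, either way round below 0.105 rad and linear speed of each of big_board, small_board below 0.02 m/s and contact force between the fingers and big_board below 0.05 N and contact force between the fingers and small_board below 0.05 N), for 0.2 s.
At the end, for the whole second after the job is handed in: Lid still, within 0.06 rad of closed; flap tip inside the front wall, 14 mm or more below the rim. Longer board flat on the floor, 12 mm (x), 15 mm (y) and 7 deg from the carton's middle; shorter flat on it, centres within 8 mm, 6 deg; both at rest, let go (all of step 1 and value of joint lid below 0.06 rad and x of tab_tip in the frame of carton above -0.071 m and z of tab_tip in the frame of carton below 0.042 m and value of joint tab above 1.4 rad and velocity of joint lid below 0.05 rad/s); the robot touches nothing.
It fails at once if a board is dropped (it falls freely at over 0.5 m/s) ((linear speed of big_board above 0.5 m/s and contact force between anything else and big_board below 0.02 N) or (linear speed of small_board above 0.5 m/s and contact force between anything else and small_board below 0.02 N)).
It fails at once if the carton, its lid or its flap is crushed (pressed by the robot with more than 40 N) (contact force between any of the fingers, the arm and carton above 40 N).
It fails at once if a bystander is shifted by more than 20 mm or tipped over (distance of any of jar, bowl, stamp, pastry_wheel from where it was at the start of the episode above 0.02 m or angle between any of jar, stamp, bowl's own z axis and vertical above 0.4 rad).
It also fails if it takes over 72 s, if anything falls off the work surface, if the arm or the gripper's body presses on something with over 40 N, if the wrist force passes 120 N, or if a joint passes its speed limit or range.

## Working session

There is one attempt and no reset: what is moved stays moved. The work goes in short steps, Python scripts to look and compute and a shell command to move; the robot and the scene stay as the last step left them, time stands still between calls to the robot, and variables do not carry over. Pictures are saved under pics/ and viewed, at most 10 in all, crops included, and the job is handed in when it is done.

```bash
ls; mkdir -p pics
python3 - <<'E'
from rig import ctrl, eyes, finish_job
import cv2
for n in("side","top"):
    im=eyes.grab_frame(n); cv2.imwrite(f"pics/{n}0.png",im[:,:,::-1]); print(eyes.camera_model(n))
s=ctrl.get_state(); print(s)
E
```

```text
pics
rig.py
steer.py
5 steer.py
{'vfov': 50.85511129952147, 'cx': 276.1299709929664, 'cy': 213.2204969831424, 'origin': array([ 0.102903  , -0.6085244 ,  0.78932661]), 'attitude': array([ 0.86759046,  0.36662303, -0.13395751, -0.30810669])}
{'vfov': 52.79142085262482, 'cx': 284.85176890979244, 'cy': 209.69012457961102, 'origin': array([ 0.34910453, -0.05076303,  1.21561032]), 'attitude': array([-0.70115799, -0.07407829,  0.06378681,  0.7062727 ])}
{'t': 0.1, 'joint_pos': array([-1.21279162,  0.6292473 ,  0.03844378,  1.51825165, -0.0269741 ,
        0.99627803, -0.01998685]), 'joint_velocities': array([-0.00102693, -0.00170669,  0.00184668, -0.00124818, -0.00015573,
        0.00073463, -0.00103653]), 'joint_torque': array([ 2.43942217e-03, -5.50798237e+01,  1.14715610e+00, -1.87119752e+01,
       -5.21799875e-02,  1.92365726e-02,  7.08361063e-05]), 'ee_pos': array([0.26703843, 0.59197064, 0.20465539]), 'eef_rot': array([-1.57107287e-04,  2.10306123e-01,  9.77635229e-01, -8.18242261e-04]), 'contact_force': array([-0.88935774, -0.22029912,  0.23551192]), 'moment': array([-0.05214768, -0.04605476, -0.02095044]), 'gripper_force': 0.0, 'width': 0.09385570857162237}
```

View pics/side0.png

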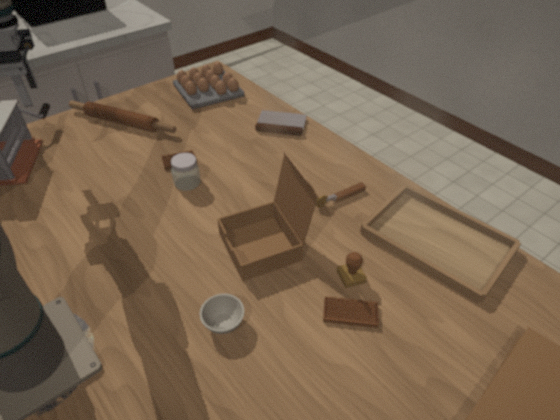

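View pics/top0.png

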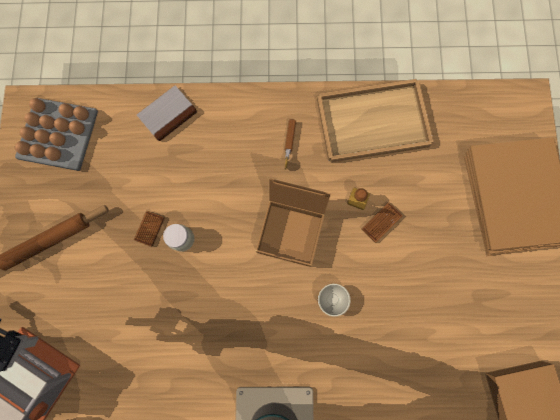

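The side view shows the carton at about (265,235) with its lid upright, and the stamp and a board at (350,312). The jar at (185,170) has the other board behind it. In the top view the carton is at (293,225), the right board at (383,222) beside the stamp at (358,197), and the left board at (149,228) beside the jar at (178,237). The bowl is at (334,299). I'll zoom in next.

```bash
cat > h.py <<'E'
import numpy as np, cv2
from scipy.spatial.transform import Rotation as R
from rig import ctrl, eyes, finish_job
def cam(n):
    m=eyes.camera_model(n); q=m["attitude"]; Rm=R.from_quat([q[1],q[2],q[3],q[0]]).as_matrix()
    return m["cx"],m["cy"],210/np.tan(np.radians(m["vfov"]/2)),np.array(m["origin"]),Rm
def proj(n,P):
    cx,cy,f,o,Rm=cam(n); c=(np.atleast_2d(P)-o)@Rm
    return np.c_[cx+f*c[:,0]/-c[:,2],cy-f*c[:,1]/-c[:,2]]
def ray(n,uv):
    cx,cy,f,o,Rm=cam(n); d=Rm@np.array([(uv[0]-cx)/f,-(uv[1]-cy)/f,-1]); return o,d/np.linalg.norm(d)
def atz(n,uv,z):
    o,d=ray(n,uv); return o+d*(z-o[2])/d[2]
def tri(uvs,uvt):
    (o1,d1),(o2,d2)=ray("side",uvs),ray("top",uvt)
    A=np.c_[d1,-d2]; s=np.linalg.lstsq(A,o2-o1,rcond=None)[0]; a,b=o1+s[0]*d1,o2+s[1]*d2
    return (a+b)/2,np.linalg.norm(a-b)
E
python3 - <<'E'
from h import *
np.set_printoptions(precision=3,suppress=True)
print(proj("top",[.267,.592,.205]),proj("side",[.267,.592,.205]))
S=cv2.imread("pics/side0.png");T=cv2.imread("pics/top0.png")
def crop(I,x,y,w,h,k=1): return cv2.resize(I[y:y+h,x:x+w],(400,300),interpolation=cv2.INTER_CUBIC)
a=np.vstack([np.hstack([crop(T,330,170,100,75),crop(T,120,195,100,75)]),np.hstack([crop(S,310,240,100,75),crop(S,140,130,100,75)])])
cv2.imwrite("pics/boards.png",a)
b=np.hstack([crop(T,240,165,120,120)]*1)
b=np.hstack([cv2.resize(T[170:270,245:345],(400,400),interpolation=3),cv2.resize(S[150:280,205:335],(400,400),interpolation=3)])
cv2.imwrite("pics/carton.png",b)
E
```

```text
[[ 15.363 330.976]] [[30.822 97.016]]
```

View pics/boards.png

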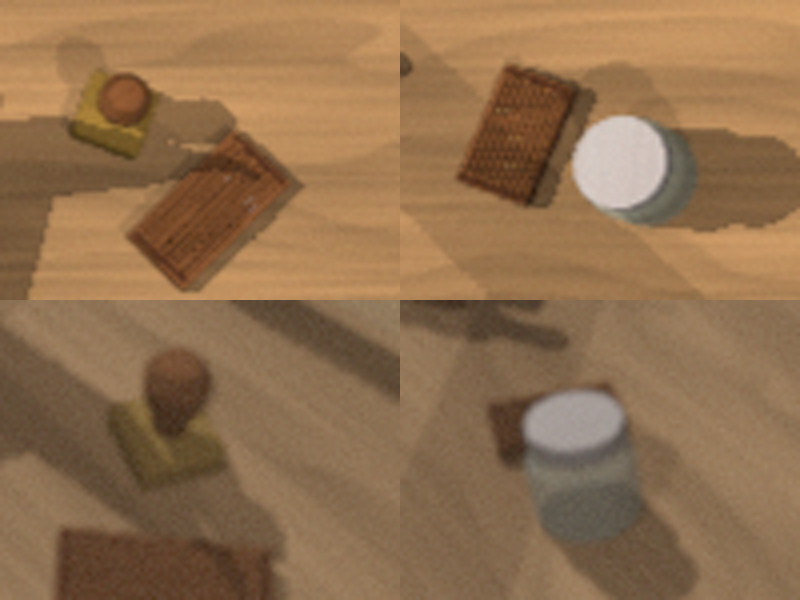

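View pics/carton.png

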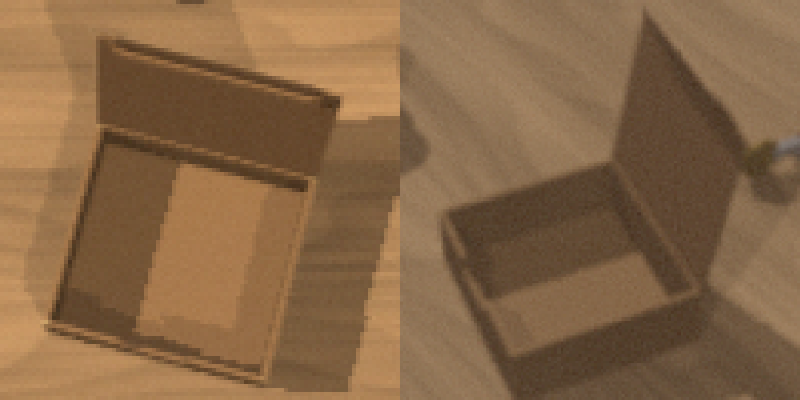

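The left board's top-face corners fall at about (147,211), (165,216), (152,246) and (134,240). The right board's are at about (390,202), (405,216), (377,243) and (362,229), which makes it the longer one. The carton's notched front wall faces the robot and the lid is roughly upright. I'll fit the models to these points.

```bash
cat > fit.py <<'E'
from h import *
from scipy.optimize import least_squares
np.set_printoptions(precision=4,suppress=True)
def box(p,L,W,z): 
    x,y,a=p; c,s=np.cos(a),np.sin(a)
    return np.array([[x+c*u-s*v,y+s*u+c*v,z] for u,v in L])
def cart(p,pts):  # pts in carton frame
    x,y,a=p; return np.asarray(pts)@R.from_euler('z',a).as_matrix().T+[x,y,0]
def lidpts(th,tab):
    # lid dir from hinge: closed -x ; rotates up
    h=np.array([.072,0,.056]); d=np.array([-np.cos(th),0,np.sin(th)]); e=h+.139*d
    ph=th+tab; t=np.array([-np.cos(ph),0,np.sin(ph)]); tip=e+.03*t; Y=np.array([0,1,0])
    return np.array([e+.079*Y,e-.079*Y,tip+.053*Y,tip-.053*Y])
E
cat > f1.py <<'E'
from fit import *
t=lambda u,v:(245+u/4,170+v/4); s=lambda u,v:(205+(u-400)/3.077,150+v/3.077)
rim=[(-.074,.079,.056),(-.074,-.079,.056),(.074,-.079,.056),(.074,.079,.056)]
tp=np.array([t(50,327),t(268,383),t(316,178),t(101,127)]); sp=np.array([s(443,213),s(510,358),s(697,293),s(613,163)])
for k in range(4): print("rim",*tri(sp[k],tp[k]))
f=lambda p:np.r_[(proj("top",cart(p,rim))-tp).ravel(),(proj("side",cart(p,rim))-sp).ravel()]
r=least_squares(f,[.45,0,-.2]); print("carton",r.x,r.fun.reshape(-1,2))
le=[tri(s(646,10),t(104,38)),tri(s(742,150),t(340,100))]; print("lidtop",le)
for q in le: print("in carton",(q[0]-[r.x[0],r.x[1],0])@R.from_euler('z',r.x[2]).as_matrix())
def board(uv,L,a0):
    uv=np.array(uv); C=[(L/2,.028),(L/2,-.028),(-L/2,-.028),(-L/2,.028)]
    P=np.mean([atz("top",u,.016) for u in uv],0)
    g=lambda p:(proj("top",box(p[:3],C,0,.016))-uv).ravel()
    b=least_squares(g,[P[0],P[1],a0]); print("board",L,b.x,b.fun.round(1)); return b.x
c=lambda u,v:(330+u/4,170+v/4); d=lambda u,v:(120+u/4,195+v/4)
B=board([c(240,128),c(302,185),c(187,291),c(127,235)],.112,-.7)
S=board([d(110,65),d(180,85),d(130,205),d(58,178)],.092,.3)
print("jar cap",atz("top",d(221,163),.078),"stamp knob",atz("top",c(124,98),.066),"stamp foot",atz("top",c(113,115),.02))
# overlay
I=cv2.imread("pics/side0.png")
for z in(.016,0):
  for p,L in((B,.112),(S,.092)):
    C=[(L/2,.028),(L/2,-.028),(-L/2,-.028),(-L/2,.028)]
    cv2.polylines(I,[proj("side",box(p,C,0,z)).round().astype(int)],True,(0,255,0) if z else (255,0,0))
a=cv2.resize(I[270:345,300:400],(400,300),interpolation=0); b=cv2.resize(I[130:205,140:240],(400,300),interpolation=0)
J=cv2.imread("pics/side0.png"); a2=cv2.resize(J[270:345,300:400],(400,300),interpolation=3)
J=cv2.imread("pics/top0.png"); b2=cv2.resize(J[165:240,255:355],(400,300),interpolation=3)
cv2.imwrite("pics/ov1.png",np.vstack([np.hstack([a,b]),np.hstack([a2,b2])]))
E
python3 f1.py
```

```text
rim [0.4634 0.0396 0.0621] 0.005215385074901838
rim [ 0.4223 -0.1072  0.0622] 0.0004883078954328309
rim [ 0.5626 -0.1428  0.0612] 0.0008080595668726648
rim [0.6028 0.0054 0.0577] 0.0033859619106688674
carton [ 0.5145 -0.0494 -0.2619] [[-1.7691 -0.6752]
 [-0.3393 -0.0427]
 [ 0.5065 -0.5677]
 [-0.5007 -1.6774]
 [-2.3872  0.5175]
 [-0.0582  1.6098]
 [ 1.6757  1.4626]
 [-0.1061 -0.5001]]
lidtop [(array([ 0.6273, -0.003 ,  0.2006]), np.float64(0.0015069504112491688)), (array([ 0.5884, -0.1488,  0.189 ]), np.float64(9.113114657061137e-05))]
in carton [0.0969 0.074  0.2006]
in carton [ 0.0971 -0.0769  0.189 ]
board 0.112 [ 0.5471 -0.3163 -0.8289] [ 0.3  0.3 -1.2  0.  -0.1  0.   1.  -0.3]
board 0.092 [ 0.5355  0.3551 -0.3513] [-0.2 -1.   0.   0.4  0.   0.2  0.1  0.4]
jar cap [0.5046 0.2636 0.078 ] stamp knob [ 0.6178 -0.2467  0.066 ] stamp foot [ 0.616  -0.2461  0.02  ]
```

View pics/ov1.png

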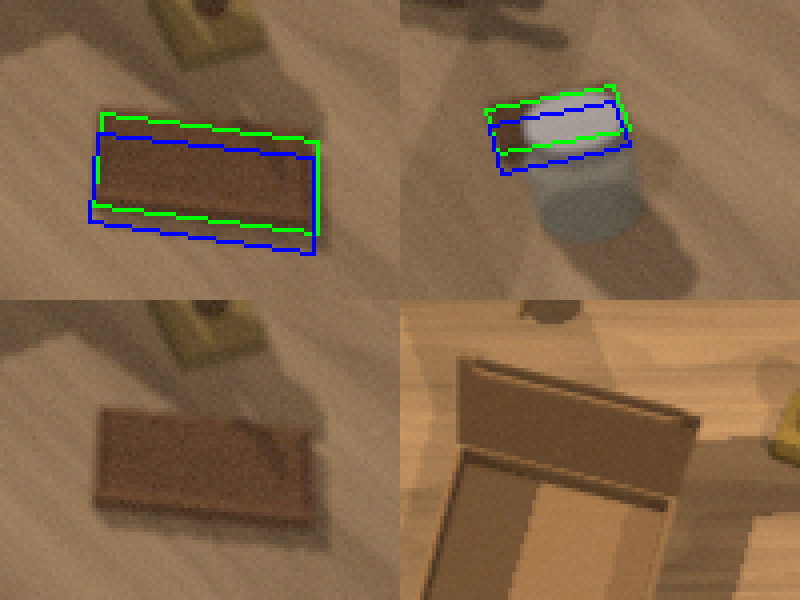

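The right board is the big one: centre (0.547,-0.316), yaw -0.83, and the overlay agrees within about 1 px. The small board is at (0.536,0.355), yaw -0.35. The carton is at (0.5145,-0.049), yaw -0.26. Measured rim height is about 0.06, as it should be, and the lid leans back at about 1.75. Next I'll work out the moves.

```bash
cat > go.py <<'E'
import sys
from h import *
np.set_printoptions(precision=4,suppress=True)
# usage: go.py yangle x y z ... : turn needed, then tool-axis deltas (after the turn) leg by leg
s=ctrl.get_state(); q=s["eef_rot"]; M=R.from_quat([q[1],q[2],q[3],q[0]])
v=[float(a) for a in sys.argv[1:]]; m=M.as_matrix(); ya=np.arctan2(m[1,1],m[0,1])
d=-(v[0]-ya); d=(d+np.pi/2)%np.pi-np.pi/2
m2=(M*R.from_euler('z',d)).as_matrix(); p=s["ee_pos"]
print("t",s["t"],"pos",p,"turn",round(d,3),"q",s["joint_pos"],"tilt",m[:2,2])
for i in range(1,len(v),3):
    t=np.array(v[i:i+3]); e=m2.T@(t-p); print("leg",e,"rows>=",np.ceil(np.linalg.norm(e)/.0417)); p=t
E
python3 go.py .742 .267 .592 .32 .45 .1 .32 .547 -.316 .22 .547 -.316 .003
```

```text
t 0.1 pos [0.267  0.592  0.2047] turn 0.405 q [-1.2128  0.6292  0.0384  1.5183 -0.027   0.9963 -0.02  ] tilt [-0.0007 -0.0015]
leg [-0.     -0.0002 -0.1153] rows>= 3.0
leg [-0.4863 -0.1976  0.0006] rows>= 13.0
leg [-0.3721 -0.2095  0.1006] rows>= 11.0
leg [0.0001 0.0003 0.217 ] rows>= 6.0
```

```bash
python3 steer.py '[[0,0,-0.029,0.101],[0,0,-0.029,0.101],[0,0,-0.029,0.101],[0,0,-0.029,0.102],[0,0,0,0]]' 0.074
for i in 1 2 3; do python3 steer.py '[[-0.0324,-0.0132,0,0],[-0.0324,-0.0132,0,0],[-0.0324,-0.0132,0,0],[-0.0324,-0.0132,0,0],[-0.0324,-0.0132,0,0]]'; done
python3 go.py .742 .547 -.316 .22 .547 -.316 .003
```

```text
t: 0.52
ee_pos: [0.2686, 0.5952, 0.3275]
eef_rot: [0.0, 0.404, 0.915, 0.005]
contact_force: [0.1, 0.7, 0.8]
width: 0.0739
gripper_force: 0.0
t: 0.93
ee_pos: [0.3281, 0.4265, 0.3208]
eef_rot: [-0.0, 0.402, 0.916, -0.001]
contact_force: [-0.0, -0.6, 0.1]
width: 0.074
gripper_force: 0.0
t: 1.35
ee_pos: [0.3889, 0.2626, 0.321]
eef_rot: [-0.0, 0.402, 0.916, -0.0]
contact_force: [0.8, -0.2, 0.2]
width: 0.0737
gripper_force: 0.0
t: 1.77
ee_pos: [0.4496, 0.0988, 0.3211]
eef_rot: [-0.0, 0.402, 0.916, -0.0]
contact_force: [0.4, 0.2, 0.1]
width: 0.074
gripper_force: 0.0
t 1.7667 pos [0.4496 0.0988 0.3211] turn 0.001 q [-0.5546  0.2344  0.3503  1.8557 -0.0912  1.0676  0.574 ] tilt [-0.0006 -0.    ]
leg [-0.3716 -0.2084  0.1011] rows>= 11.0
leg [-0.0001  0.0001  0.217 ] rows>= 6.0
```

```bash
for i in 1 2; do python3 steer.py '[[-0.031,-0.0174,0,0],[-0.031,-0.0174,0,0],[-0.031,-0.0174,0.0,0],[-0.031,-0.0174,0.0,0],[-0.031,-0.0174,0.01,0]]' >/dev/null; done
python3 steer.py '[[-0.031,-0.0174,0.04,0],[-0.031,-0.0174,0.04,0],[0,0,0.02,0],[0,0,0.02,0],[0,0,0,0]]'
python3 go.py .742 .547 -.316 .12 .547 -.316 .003
python3 - <<'E'
from h import *
a=eyes.grab_frame("top")[150:270,320:440];b=eyes.grab_frame("side")[220:370,270:420]
cv2.imwrite("pics/ap1.png",np.hstack([cv2.resize(a,(400,400),interpolation=3),cv2.resize(b,(400,400),interpolation=3)])[:,:,::-1])
E
```

```text
t: 3.02
ee_pos: [0.5406, -0.2982, 0.1941]
eef_rot: [-0.005, 0.403, 0.915, 0.0]
contact_force: [-0.6, -0.2, -0.5]
width: 0.0742
gripper_force: 0.0
t 3.0167 pos [ 0.5406 -0.2982  0.1941] turn -0.001 q [ 0.2133  0.6285  0.4074  1.624  -0.2878  0.9586  1.4613] tilt [-0.0083  0.0043]
leg [-0.0181 -0.0071  0.074 ] rows>= 2.0
leg [-0.001   0.0004  0.117 ] rows>= 3.0
```

```bash
python3 steer.py '[[-0.0181,-0.0071,0.03,0],[0,0,0.03,0],[0,0,0.014,0],[0,0,0,0],[0,0,0,0]]'
python3 go.py .742 .547 -.316 .003
```

```text
t: 3.53
ee_pos: [0.5513, -0.3176, 0.1263]
eef_rot: [0.001, 0.402, 0.916, -0.0]
contact_force: [-0.4, 0.1, -0.1]
width: 0.0743
gripper_force: 0.0
t 3.5333 pos [ 0.5513 -0.3176  0.1263] turn 0.001 q [ 0.2601  0.7257  0.3708  1.6426 -0.3307  0.8347  1.5123] tilt [ 0.001  -0.0005]
leg [ 0.0042 -0.0022  0.1233] rows>= 3.0
```

```bash
python3 steer.py '[[0.0042,-0.0022,0.025,0],[0,0,0.025,0],[0,0,0.025,0],[0,0,0.025,0],[0,0,0.013,0]]'
python3 steer.py '[[0,0,0.008,0],[0,0,0,0],[0,0,0,0]]'
python3 go.py .742 .547 -.316 .003
```

```text
t: 3.95
ee_pos: [0.547, -0.3158, 0.0122]
eef_rot: [0.001, 0.402, 0.916, 0.0]
contact_force: [-0.6, 0.2, -0.5]
width: 0.0742
gripper_force: 0.0
t: 4.2
ee_pos: [0.5472, -0.3167, 0.0056]
eef_rot: [0.001, 0.403, 0.915, -0.0]
contact_force: [0.0, -0.5, -0.2]
width: 0.0738
gripper_force: 0.0
t 4.2 pos [ 0.5472 -0.3167  0.0056] turn 0.0 q [ 0.308   0.8811  0.2906  1.7141 -0.4     0.6031  1.5729] tilt [ 0.0018 -0.0011]
leg [0.0006 0.0003 0.0026] rows>= 1.0
```

```bash
python3 steer.py '[[0,0,0.002,0],[0,0,0,0]]' >/dev/null
python3 steer.py '[[0,0,0,0],[0,0,0,0],[0,0,0,0],[0,0,0,0],[0,0,0,0]]' 0.04 25
python3 steer.py '[[0,0,0,0],[0,0,-0.01,0],[0,0,-0.03,0],[0,0,-0.04,0],[0,0,-0.04,0]]'
python3 steer.py '[[0,0,-0.03,0],[0,0,0,0]]'
python3 go.py 1.309 .5145 -.0494 .16
python3 - <<'E'
from h import *
a=eyes.grab_frame("top")[150:270,320:440];b=eyes.grab_frame("side")[190:340,290:440]
cv2.imwrite("pics/lift1.png",np.hstack([cv2.resize(a,(400,400),interpolation=3),cv2.resize(b,(400,400),interpolation=3)])[:,:,::-1])
E
```

```text
t: 4.78
ee_pos: [0.5467, -0.316, 0.0027]
eef_rot: [0.0, 0.403, 0.915, 0.0]
contact_force: [0.6, 1.4, 3.7]
width: 0.0558
gripper_force: 25.0
t: 5.2
ee_pos: [0.5445, -0.3158, 0.1228]
eef_rot: [-0.002, 0.403, 0.915, -0.0]
contact_force: [0.1, 0.2, 0.6]
width: 0.0557
gripper_force: 25.0
t: 5.37
ee_pos: [0.549, -0.3192, 0.1593]
eef_rot: [0.006, 0.403, 0.915, -0.001]
contact_force: [1.2, -1.4, -0.4]
width: 0.0555
gripper_force: 25.0
t 5.3667 pos [ 0.549  -0.3192  0.1593] turn -0.568 q [ 0.2491  0.6811  0.3921  1.6298 -0.3164  0.8824  1.5034] tilt [ 0.0093 -0.0063]
leg [ 0.1031  0.2517 -0.0028] rows>= 7.0
```

View pics/lift1.png

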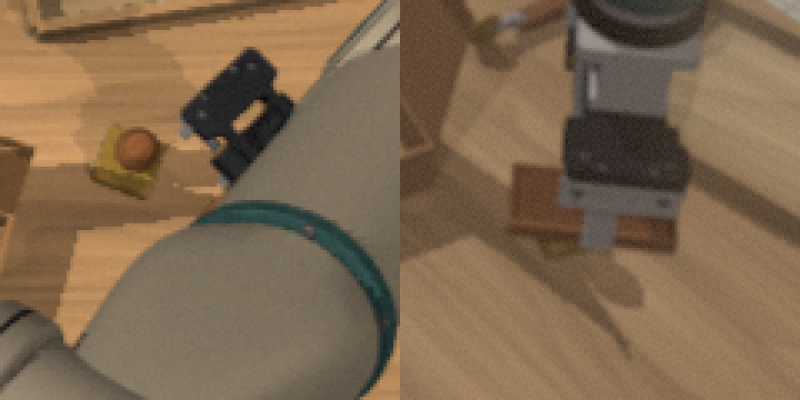

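The board is held level and centred in the fingers (side crop, board from 510 to 677, finger at 600), and the stamp hasn't moved. I'll raise above the lid and turn before crossing.

```bash
python3 steer.py '[[0,0,-0.028,-0.1136],[0,0,-0.028,-0.1136],[0,0,-0.028,-0.1136],[0,0,-0.028,-0.1136],[0,0,-0.028,-0.1136]]'
python3 steer.py '[[0,0,0,0],[0,0,0,0]]' >/dev/null
python3 go.py 1.309 .51 -.0494 .3 .5145 -.0494 .1 .5145 -.0494 .009
```

```text
t: 5.88
ee_pos: [0.5447, -0.3154, 0.2911]
eef_rot: [-0.002, 0.127, 0.992, 0.001]
contact_force: [0.7, 0.6, -0.2]
width: 0.0558
gripper_force: 25.0
t 6.05 pos [ 0.5459 -0.3162  0.2918] turn -0.0 q [ 0.3162  0.5367  0.2758  1.4626 -0.1525  1.1637  1.9243] tilt [-0.0002  0.0004]
leg [ 0.1037  0.2484 -0.0081] rows>= 7.0
leg [-0.0044  0.0011  0.2   ] rows>= 5.0
leg [-0.    -0.     0.091] rows>= 3.0
```

```bash
python3 steer.py '[[0.0130,0.031,-0.002,0],[0.013,0.031,-0.002,0],[0.013,0.031,-0.002,0],[0.013,0.031,-0.002,0],[0.013,0.031,0,0]]'>/dev/null
python3 steer.py '[[0.0130,0.031,0,0],[0.013,0.031,0,0],[0.0127,0.0314,0,0],[0,0,0,0],[0,0,0,0]]'
python3 go.py 1.309  .5145 -.0494 .1
```

```text
t: 6.88
ee_pos: [0.5084, -0.0467, 0.2978]
eef_rot: [-0.003, 0.128, 0.992, 0.0]
contact_force: [-0.0, -0.8, -0.9]
width: 0.0558
gripper_force: 25.0
t 6.8833 pos [ 0.5084 -0.0467  0.2978] turn 0.005 q [-0.1386  0.3363  0.2412  1.7711 -0.0913  1.0503  1.4494] tilt [-0.0052  0.0007]
leg [-0.0076 -0.0009  0.1977] rows>= 5.0
```

```bash
python3 steer.py '[[-0.004,0,0.02,0],[0,0,0.035,0],[0,0,0.04,0],[0,0,0.035,0],[0,0,0.025,0]]'
python3 steer.py '[[0,0,0.02,0],[0,0,0.01,0],[0,0,0,0],[0,0,0,0]]'
python3 go.py 1.309  .5145 -.0494 .1 .5145 -.0494 .007
python3 - <<'E'
from h import *
a=eyes.grab_frame("top")[160:280,235:355];b=eyes.grab_frame("side")[140:290,190:340]
cv2.imwrite("pics/over1.png",np.hstack([cv2.resize(a,(400,400),interpolation=3),cv2.resize(b,(400,400),interpolation=3)])[:,:,::-1])
E
```

```text
t: 7.3
ee_pos: [0.5109, -0.052, 0.141]
eef_rot: [-0.003, 0.132, 0.991, -0.001]
contact_force: [-0.4, -0.1, -1.1]
width: 0.0557
gripper_force: 25.0
t: 7.63
ee_pos: [0.5135, -0.0513, 0.1147]
eef_rot: [-0.001, 0.131, 0.991, -0.0]
contact_force: [1.1, -0.0, -0.5]
width: 0.0557
gripper_force: 25.0
t 7.6333 pos [ 0.5135 -0.0513  0.1147] turn -0.001 q [-0.0777  0.5777  0.181   1.9803 -0.1739  0.5997  1.5269] tilt [-0.0016 -0.0006]
leg [-0.0005  0.0022  0.0147] rows>= 1.0
leg [-0.0001  0.0001  0.093 ] rows>= 3.0
```

View pics/over1.png

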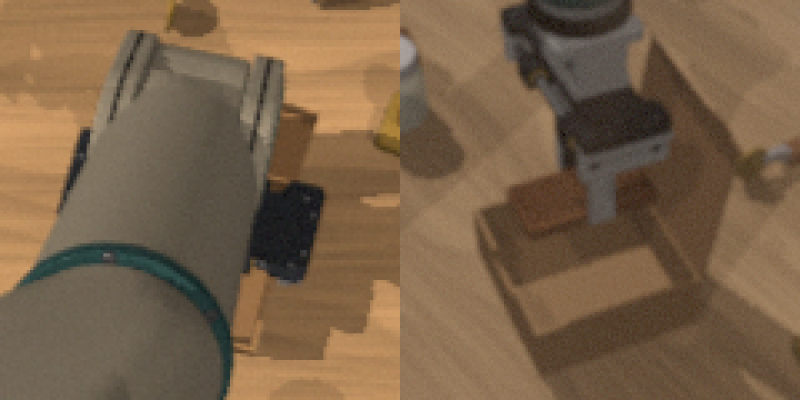

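The board is centred over the carton (side crop about (585,205)) and clear of the walls and lid. Lowering it now.

```bash
python3 steer.py '[[0,0.001,0.015,0],[0,0,0.02,0],[0,0,0.02,0],[0,0,0.015,0],[0,0,0.01,0]]'
python3 steer.py '[[0,0,0.01,0],[0,0,0.006,0],[0,0,0,0],[0,0,0,0]]'
python3 go.py 1.309 .5145 -.0494 .007
```

```text
t: 8.15
ee_pos: [0.5147, -0.0494, 0.0351]
eef_rot: [0.001, 0.13, 0.992, 0.0]
contact_force: [0.7, -0.6, -1.1]
width: 0.0557
gripper_force: 25.0
t: 8.48
ee_pos: [0.5145, -0.0495, 0.0195]
eef_rot: [0.0, 0.13, 0.992, 0.0]
contact_force: [0.4, 0.2, 0.2]
width: 0.0554
gripper_force: 25.0
t 8.4833 pos [ 0.5145 -0.0495  0.0195] turn 0.001 q [-0.0367  0.741   0.1182  2.0312 -0.2161  0.3804  1.5616] tilt [ 0.0005 -0.    ]
leg [-0.      0.0001  0.0125] rows>= 1.0
```

```bash
python3 steer.py '[[0,0,0.006,0],[0,0,0.003,0],[0,0,0.002,0],[0,0,0.001,0],[0,0,0,0]]'
python3 steer.py '[[0,0,0.001,0],[0,0,0,0],[0,0,0,0]]'
python3 steer.py '[[0,0,0,0],[0,0,0,0],[0,0,0,0],[0,0,0,0]]' 0.072
python3 go.py 1.309 .51 -.0494 .2
```

```text
t: 8.9
ee_pos: [0.514, -0.0494, 0.007]
eef_rot: [-0.0, 0.13, 0.992, 0.0]
contact_force: [0.8, -0.5, -1.0]
width: 0.0555
gripper_force: 25.0
t: 9.15
ee_pos: [0.5142, -0.0494, 0.0066]
eef_rot: [0.0, 0.13, 0.992, 0.0]
contact_force: [-1.4, -0.5, 4.2]
width: 0.0559
gripper_force: 25.0
t: 9.48
ee_pos: [0.5141, -0.0493, 0.006]
eef_rot: [-0.0, 0.13, 0.992, 0.0]
contact_force: [0.3, -0.3, -0.3]
width: 0.0721
gripper_force: 0.0
t 9.4833 pos [ 0.5141 -0.0493  0.006 ] turn 0.001 q [-0.0307  0.7656  0.109   2.035  -0.2205  0.3519  1.5654] tilt [-0.0001  0.    ]
leg [ 0.004  -0.0011 -0.194 ] rows>= 5.0
```

```bash
python3 steer.py '[[0,0,-0.01,0],[0,0,-0.03,0],[0,0,-0.04,0],[0,0,-0.04,0],[0,0,-0.04,0]]' >/dev/null
python3 steer.py '[[0,0,-0.04,0],[0,0,-0.04,0.02],[0,0,-0.04,0.03],[0,0,-0.02,0.03],[0,0,0,0.01]]'
python3 go.py 1.22 .5355 .355 .3 .5355 .355 .0035
```

```text
t: 10.32
ee_pos: [0.5167, -0.0499, 0.3119]
eef_rot: [0.005, 0.175, 0.985, 0.001]
contact_force: [0.3, -0.0, -0.2]
width: 0.072
gripper_force: 0.0
t 10.3167 pos [ 0.5167 -0.0499  0.3119] turn -0.002 q [-0.1619  0.3303  0.2812  1.742  -0.1039  1.0732  1.3721] tilt [0.0104 0.    ]
leg [0.1216 0.3866 0.0121] rows>= 10.0
leg [ 0.0029 -0.0011  0.2965] rows>= 8.0
```

```bash
for i in 1 2; do python3 steer.py '[[0.0111,0.0351,0,0],[0.0111,0.0351,0,0],[0.0111,0.0351,0,0],[0.0111,0.0351,0,0],[0.0111,0.0351,0,0]]' >/dev/null; done
python3 steer.py '[[0.0111,0.0351,0,0],[0,0,0.03,0],[0,0,0.04,0],[0,0,0.04,0],[0,0,0,0]]'
python3 steer.py '[[0,0,0,0]]' 0.076 >/dev/null
python3 go.py 1.22 .5355 .355 .1 .5355 .355 .0035
python3 - <<'E'
from h import *
T=eyes.grab_frame("top");S=eyes.grab_frame("side")
cv2.imwrite("pics/t2.png",T[:,:,::-1]);cv2.imwrite("pics/s2.png",S[:,:,::-1])
a=T[165:275,240:350];b=S[145:290,195:340]
cv2.imwrite("pics/in1.png",np.hstack([cv2.resize(a,(400,400),interpolation=3),cv2.resize(b,(400,400),interpolation=3)])[:,:,::-1])
E
```

```text
t: 11.57
ee_pos: [0.5263, 0.3519, 0.1878]
eef_rot: [-0.006, 0.174, 0.985, -0.006]
contact_force: [-1.1, -1.1, -1.5]
width: 0.0718
gripper_force: 0.0
t 11.65 pos [0.5304 0.354  0.1943] turn -0.0 q [-0.7298  0.6298  0.1635  1.5629 -0.1167  0.9645  0.69  ] tilt [-0.0048 -0.0035]
leg [-0.0047  0.0031  0.0942] rows>= 3.0
leg [-0.0003  0.0005  0.0965] rows>= 3.0
```

View pics/in1.png

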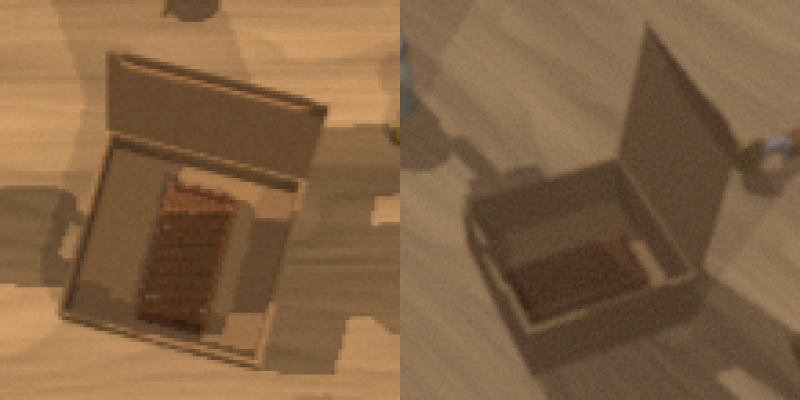

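The big board lies flat in the carton. Its top-face corners in the top crop are about (172,185), (236,200), (203,335) and (138,318). I'll check these against the fit.

```bash
cat > chk.py <<'E'
from fit import *
k=400/110; t=lambda u,v:(240+u/k,165+v/k); k2=400/145; s=lambda u,v:(195+(u-400)/k2,145+v/k2)
uv=np.array([t(172,185),t(236,200),t(203,335),t(138,318)])
C=[(.056,.028),(.056,-.028),(-.056,-.028),(-.056,.028)]
b=least_squares(lambda p:(proj("top",box(p,C,0,.020))-uv).ravel(),[.51,-.05,-.26]); print("big",b.x,b.fun.round(1))
# carton refit from top only with rim (outer) corners
rim=[(-.074,.079,.056),(-.074,-.079,.056),(.074,-.079,.056),(.074,.079,.056)]
tp=np.array([t(61,317),t(258,369),t(304,182),t(109,133)])
sp=np.array([s(467,205),s(527,333),s(700,272),s(617,160)])
f=lambda p:(proj("top",cart(p,rim))-tp).ravel()
c=least_squares(f,[.51,-.05,-.26]); print("carton top",c.x,c.fun.round(1))
f2=lambda p:(proj("side",cart(p,rim))-sp).ravel()
c2=least_squares(f2,[.51,-.05,-.26]); print("carton side",c2.x,c2.fun.round(1))
print("big in carton",R.from_euler('z',-c.x[2]).as_matrix()[:2,:2]@(b.x[:2]-c.x[:2]))
p=c.x
T=cv2.imread("pics/t2.png");S=cv2.imread("pics/s2.png")
def up(I,n,x0,y0,w,items):
    k=400/w; J=cv2.resize(I[y0:y0+w,x0:x0+w],(400,400),interpolation=3)
    for P,col in items:
        q=(proj(n,cart(p,P))-[x0,y0]+.5)*k; cv2.polylines(J,[q.round().astype(int)],len(P)>2,col,1)
    return J
def lidpoly(th,tab):
    L=lidpts(th,tab); h=np.array([[.072,.079,.056],[.072,-.079,.056]]); return [h[0],L[0],L[1],h[1]],L[[2,3]]
rows=[]
it=[(rim,(0,255,0))]
for th,col in((1.65,(255,0,0)),(1.75,(0,0,255))): it.append((lidpoly(th,0)[0],col))
for tab,col in((0.,(255,255,0)),(.4,(255,0,255)),(.8,(0,255,255))): it.append((lidpoly(1.75,tab)[1],col))
cv2.imwrite("pics/lid.png",np.hstack([up(T,"top",240,155,110,it),up(S,"side",195,130,145,it)]))
E
python3 chk.py
```

```text
big [ 0.5087 -0.0525 -0.2522] [-0.5 -0.8  0.8 -0.3  0.6  0.6 -0.8  0.5]
carton top [ 0.5114 -0.0491 -0.2585] [-1.1  0.1  0.7  0.3  0.8 -0.1 -0.4 -0.4]
carton side [ 0.5187 -0.0468 -0.2568] [-1.9 -0.8  0.8  0.6  0.2  1.4  0.9 -1.8]
big in carton [-0.0018 -0.004 ]
```

View pics/lid.png

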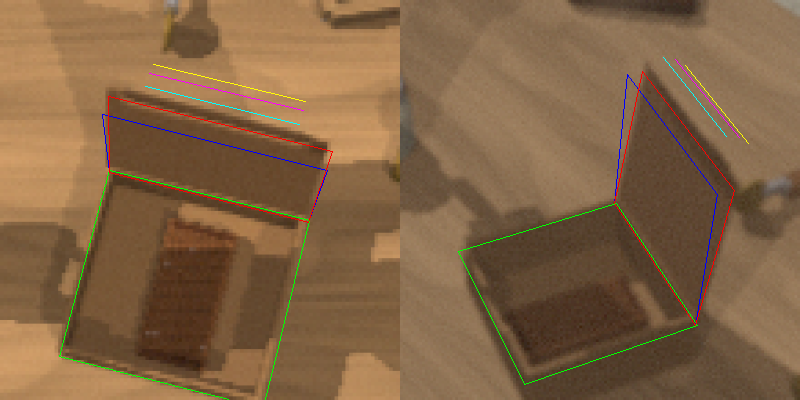

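```bash
cat > prof.py <<'E'
from fit import *
p=[.5125,-.0490,-.2585]; th=1.77
T=cv2.imread("pics/t2.png");S=cv2.imread("pics/s2.png")
rs=np.arange(.08,.19,.003)
out=[]
for n,I in(("top",T),("side",S)):
  for ys in(np.linspace(-.04,.04,41),np.linspace(-.076,-.072,5),np.linspace(.072,.076,5)):
    g=cv2.cvtColor(I,cv2.COLOR_BGR2GRAY).astype(np.float32)
    P=np.array([[(.072-r*np.cos(th)),y,.056+r*np.sin(th)] for r in rs for y in ys]); q=proj(n,cart(p,P)).astype(np.float32)
    v=cv2.remap(g,q[:,0].reshape(len(rs),-1),q[:,1].reshape(len(rs),-1),1).mean(1); out.append(v)
print("r    top-mid top-R top-L side-mid side-R side-L")
for i,r in enumerate(rs): print(int(r*1000+.5),*[int(o[i]) for o in out])
for tab in(0,.3,.6,.9,1.2,1.5):
  h=np.array([.072-.139*np.cos(th),0,.056+.139*np.sin(th)]); a=th-tab; tip=h+.03*np.array([-np.cos(a),0,np.sin(a)])
  # apparent r on lid plane
  res=[]
  for n in("top","side"):
    u=proj(n,cart(p,[tip]))[0]; o=least_squares(lambda w:proj(n,cart(p,[[.072-w[0]*np.cos(th),w[1],.056+w[0]*np.sin(th)]]))[0]-u,[.14,0]); res+=list((o.x*1000).round())
  print("tab",tab,"appears at r,y (top),(side)",res)
E
python3 prof.py
```

```text
r    top-mid top-R top-L side-mid side-R side-L
80 78 82 79 75 75 82
83 78 83 79 74 72 82
86 79 83 78 75 74 80
89 79 82 78 75 76 81
92 79 81 78 75 76 82
95 79 81 77 75 74 83
98 79 81 77 75 75 81
101 79 83 78 75 74 82
104 79 85 80 75 76 80
107 79 85 79 75 75 79
110 79 86 78 75 75 82
113 79 86 78 75 75 79
116 79 85 78 76 76 80
119 82 84 78 75 73 83
122 88 83 78 74 71 81
125 99 78 78 71 71 77
128 109 72 78 67 64 79
131 105 71 80 66 68 80
134 87 73 83 65 64 81
137 74 83 85 64 66 79
140 73 95 90 65 70 80
143 81 119 102 78 89 89
146 97 139 113 100 106 105
149 119 151 121 117 118 113
152 135 160 126 121 120 119
155 139 161 129 121 120 122
158 140 160 132 119 120 124
161 140 158 136 119 117 123
164 140 155 138 119 119 122
167 141 154 138 120 117 118
170 141 154 136 121 116 117
173 142 157 135 122 116 118
176 142 159 136 123 116 118
179 143 157 133 122 116 116
182 143 155 130 121 115 115
185 144 152 129 119 120 108
188 143 150 128 119 123 96
tab 0 appears at r,y (top),(side) [np.float64(169.0), np.float64(0.0), np.float64(169.0), np.float64(0.0)]
tab 0.3 appears at r,y (top),(side) [np.float64(149.0), np.float64(1.0), np.float64(158.0), np.float64(13.0)]
tab 0.6 appears at r,y (top),(side) [np.float64(128.0), np.float64(2.0), np.float64(145.0), np.float64(24.0)]
tab 0.9 appears at r,y (top),(side) [np.float64(107.0), np.float64(2.0), np.float64(131.0), np.float64(34.0)]
tab 1.2 appears at r,y (top),(side) [np.float64(88.0), np.float64(3.0), np.float64(117.0), np.float64(41.0)]
tab 1.5 appears at r,y (top),(side) [np.float64(74.0), np.float64(3.0), np.float64(106.0), np.float64(45.0)]
```

Big board measures (-2,-4) mm from the carton's middle. From the profiles, the lid is at about 1.77 and the flap about 0.6 rad folded in. Next I'll pick up the small board.

```bash
python3 steer.py '[[0,0,0.02,0],[0,0,0.035,0],[0,0,0.025,0],[0,0,0.01,0],[0,0,0,0]]' >/dev/null
python3 steer.py '[[0,0,0,0],[0,0,0,0]]'
python3 go.py 1.22 .5355 .355 .004
```

```text
t: 12.33
ee_pos: [0.534, 0.3562, 0.1088]
eef_rot: [0.002, 0.175, 0.985, 0.002]
contact_force: [-0.1, 0.4, -0.7]
width: 0.0759
gripper_force: 0.0
t 12.3333 pos [0.534  0.3562 0.1088] turn -0.0 q [-0.7174  0.7285  0.1437  1.6382 -0.136   0.7801  0.7065] tilt [0.0037 0.0026]
leg [-0.0016 -0.001   0.1048] rows>= 3.0
```

```bash
python3 steer.py '[[-0.0015,0,0.02,0],[0,0,0.025,0],[0,0,0.025,0],[0,0,0.015,0],[0,0,0.01,0]]' >/dev/null
python3 steer.py '[[0,0,0.007,0],[0,0,0,0],[0,0,0,0],[0,0,0,0]]'
python3 go.py 1.22 .5355 .355 .003
```

```text
t: 13.08
ee_pos: [0.5346, 0.3553, 0.0056]
eef_rot: [0.001, 0.175, 0.985, 0.001]
contact_force: [-0.1, 0.0, 0.6]
width: 0.0756
gripper_force: 0.0
t 13.0833 pos [0.5346 0.3553 0.0056] turn -0.0 q [-0.6981  0.8717  0.1146  1.6821 -0.1568  0.5943  0.7258] tilt [0.002  0.0014]
leg [-0.001   0.      0.0026] rows>= 1.0
```

```bash
python3 steer.py '[[0,0,0.002,0],[0,0,0,0]]' >/dev/null
python3 steer.py '[[0,0,0,0],[0,0,0,0],[0,0,0,0],[0,0,0,0],[0,0,0,0]]' 0.04 25
python3 steer.py '[[0,0,0,0],[0,0,-0.01,0],[0,0,-0.025,0],[0,0,-0.035,0],[0,0,-0.04,0]]' >/dev/null
python3 steer.py '[[0,0,-0.04,-0.03],[0,0,-0.04,-0.03],[0,0,-0.04,-0.03],[0,0,-0.035,0],[0,0,-0.03,0]]'
python3 steer.py '[[0,0,0,0],[0,0,0,0]]' >/dev/null
python3 go.py 1.309 .5141 -.0493 .3 .5141 -.0493 .03
```

```text
t: 13.67
ee_pos: [0.5339, 0.3552, 0.0025]
eef_rot: [0.0, 0.174, 0.985, 0.001]
contact_force: [0.3, 2.1, 1.4]
width: 0.0559
gripper_force: 25.0
t: 14.5
ee_pos: [0.5335, 0.3538, 0.3006]
eef_rot: [0.001, 0.13, 0.991, 0.0]
contact_force: [1.6, 0.4, -1.2]
width: 0.0555
gripper_force: 25.0
t 14.6667 pos [0.534  0.3543 0.2992] turn 0.0 q [-0.7203  0.538   0.1536  1.4219 -0.0845  1.1854  0.7529] tilt [0.0024 0.0014]
leg [-0.0853 -0.395  -0.0014] rows>= 10.0
leg [ 0.0005 -0.0005  0.27  ] rows>= 7.0
```

```bash
for i in 1 2; do python3 steer.py '[[-0.0077,-0.0359,0,0],[-0.0077,-0.0359,0,0],[-0.0077,-0.0359,0,0],[-0.0077,-0.0359,0,0],[-0.0077,-0.0359,0,0]]' >/dev/null; done
python3 steer.py '[[-0.007,-0.0359,0,0],[0,0,0,0],[0,0,0,0],[0,0,0,0],[0,0,0,0]]'
python3 go.py 1.309 .513 -.0493 .12
```

```text
t: 15.92
ee_pos: [0.5123, -0.0468, 0.2962]
eef_rot: [-0.001, 0.129, 0.992, 0.0]
contact_force: [-0.6, 0.6, -0.2]
width: 0.0556
gripper_force: 25.0
t 15.9167 pos [ 0.5123 -0.0468  0.2962] turn 0.003 q [-0.136   0.3422  0.2389  1.7666 -0.0927  1.046   1.4486] tilt [-0.0023  0.0009]
leg [-0.0018 -0.0023  0.1762] rows>= 5.0
```

```bash
python3 steer.py '[[0,-0.001,0.02,0],[0,0,0.035,0],[0,0,0.04,0],[0,0,0.035,0],[0,0,0.025,0]]' >/dev/null
python3 steer.py '[[0,0,0.02,0],[0,0,0,0],[0,0,0,0],[0,0,0,0]]'
python3 go.py 1.309 .513 -.0493 .027
```

```text
t: 16.67
ee_pos: [0.5135, -0.0487, 0.1231]
eef_rot: [0.001, 0.129, 0.992, 0.0]
contact_force: [0.3, -0.5, -0.5]
width: 0.0558
gripper_force: 25.0
t 16.6667 pos [ 0.5135 -0.0487  0.1231] turn 0.003 q [-0.0838  0.5627  0.1826  1.977  -0.1693  0.6148  1.5213] tilt [0.0014 0.0002]
leg [ 0.0005 -0.0008  0.0961] rows>= 3.0
```

```bash
python3 steer.py '[[0.0005,-0.001,0.015,0.002],[0,0,0.025,0],[0,0,0.025,0],[0,0,0.015,0],[0,0,0.01,0]]' >/dev/null
python3 steer.py '[[0,0,0.004,0],[0,0,0.002,0],[0,0,0,0],[0,0,0,0]]'
python3 go.py 1.309 .513 -.0493 .023
```

```text
t: 17.42
ee_pos: [0.5128, -0.0504, 0.0272]
eef_rot: [0.001, 0.131, 0.991, 0.0]
contact_force: [-0.2, -0.2, -0.9]
width: 0.0556
gripper_force: 25.0
t 17.4167 pos [ 0.5128 -0.0504  0.0272] turn -0.001 q [-0.0375  0.7254  0.122   2.0344 -0.2131  0.3915  1.5593] tilt [ 0.0019 -0.0001]
leg [0.0001 0.0011 0.0042] rows>= 1.0
```

```bash
python3 steer.py '[[0,0.001,0.002,0],[0,0,0.0015,0],[0,0,0.001,0],[0,0,0,0],[0,0,0,0]]'
python3 steer.py '[[0,0,0.001,0],[0,0,0,0],[0,0,0,0]]'
```

```text
t: 17.83
ee_pos: [0.5126, -0.0492, 0.0224]
eef_rot: [0.0, 0.131, 0.991, 0.0]
contact_force: [-1.1, -0.5, 6.4]
width: 0.0555
gripper_force: 25.0
t: 18.08
ee_pos: [0.5126, -0.0492, 0.0224]
eef_rot: [0.001, 0.131, 0.991, 0.0]
contact_force: [-2.7, 0.7, 17.0]
width: 0.0558
gripper_force: 25.0
```

```bash
python3 steer.py '[[0,0,-0.001,0],[0,0,0,0]]'
python3 steer.py '[[0,0,0,0],[0,0,0,0],[0,0,0,0],[0,0,0,0]]' 0.072
python3 steer.py '[[0,0,-0.01,0],[0,0,-0.03,0],[0,0,-0.04,0],[0,0,-0.04,0],[0,0,-0.04,0]]' >/dev/null
python3 steer.py '[[0,0,-0.04,0],[0,0,-0.04,0],[0,0,-0.04,0],[0,0,-0.02,0],[0.005,0.035,0,0]]'
for i in 1 2; do python3 steer.py '[[0,0.035,0,0],[0,0.035,0,0],[0,0.035,0,0],[0,0.035,0,0],[0,0.035,0,0]]' 0 10 ; done
python3 - <<'E'
from h import *
T=eyes.grab_frame("top");S=eyes.grab_frame("side")
cv2.imwrite("pics/t3.png",T[:,:,::-1]);cv2.imwrite("pics/s3.png",S[:,:,::-1])
a=T[165:275,240:350];b=S[145:290,195:340]
cv2.imwrite("pics/in2.png",np.hstack([cv2.resize(a,(400,400),interpolation=3),cv2.resize(b,(400,400),interpolation=3)])[:,:,::-1])
E
```

```text
t: 18.25
ee_pos: [0.5126, -0.0493, 0.0224]
eef_rot: [0.001, 0.131, 0.991, 0.0]
contact_force: [-0.3, 0.4, 8.7]
width: 0.056
gripper_force: 25.0
t: 18.58
ee_pos: [0.512, -0.0493, 0.0214]
eef_rot: [-0.0, 0.131, 0.991, -0.0]
contact_force: [-0.3, 0.1, -0.9]
width: 0.0715
gripper_force: 0.0
t: 19.42
ee_pos: [0.5185, -0.022, 0.3281]
eef_rot: [0.006, 0.137, 0.991, -0.002]
contact_force: [0.7, -0.5, -0.5]
width: 0.0719
gripper_force: 0.0
t: 19.83
ee_pos: [0.5616, 0.1562, 0.3224]
eef_rot: [0.0, 0.131, 0.991, 0.0]
contact_force: [0.7, -0.2, 0.2]
width: 0.0424
gripper_force: 0.0
t: 20.25
ee_pos: [0.6071, 0.3251, 0.3223]
eef_rot: [-0.0, 0.131, 0.991, -0.0]
contact_force: [0.7, 0.5, -0.3]
width: 0.0088
gripper_force: 0.0
```

View pics/in2.png

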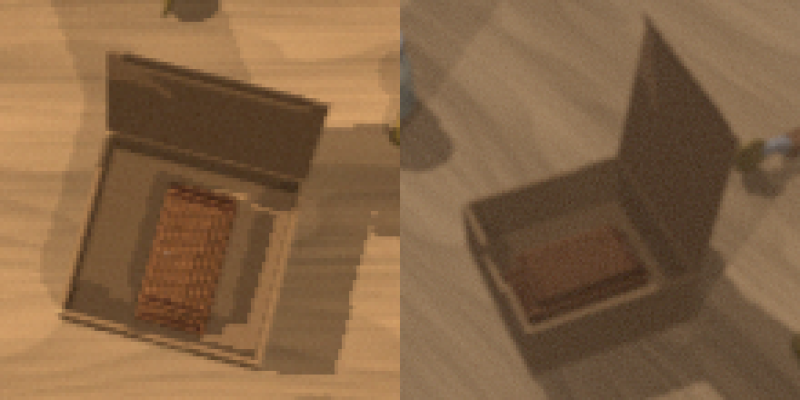

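The small board sits on the big one with matching margins at both ends. In the top crop its ends lie at rows of about 197–212 and 298–312, inside the big board's 183–198 and 318–333. The lid hasn't moved. Next I'll fold the flap from behind with the fingers shut.

```bash
cat > goc.py <<'E'
import sys,subprocess,numpy as np
p=np.array([.514,-.048]);a=-.2585; v=[float(t) for t in sys.argv[1:]]; o=[str(a+np.pi/2)]
for i in range(0,len(v),3):
    x,y,z=v[i:i+3]; w=p+[np.cos(a)*x-np.sin(a)*y,np.sin(a)*x+np.cos(a)*y]; o+=["%.5f"%w[0],"%.5f"%w[1],str(z)]
subprocess.run(["python3","go.py"]+o)
E
python3 goc.py .125 0 .30 .120 0 .206 .0645 0 .206 .0645 0 .1913
```

```text
t 20.35 pos [0.6056 0.3312 0.3204] turn 0.004 q [-0.6261  0.6152  0.1686  1.2237 -0.1048  1.311   0.8554] tilt [-0.0022  0.0037]
leg [-0.1334 -0.3901  0.0188] rows>= 10.0
leg [ 0.0047 -0.0003  0.094 ] rows>= 3.0
leg [0.0555 0.     0.0002] rows>= 2.0
leg [-0.     -0.      0.0147] rows>= 1.0
```

```bash
for i in 1 2; do python3 steer.py '[[-0.0121,-0.0355,0,0],[-0.0121,-0.0355,0,0],[-0.0121,-0.0355,0,0],[-0.0121,-0.0355,0,0],[-0.0121,-0.0355,0,0]]' >/dev/null; done
python3 steer.py '[[-0.0121,-0.0351,0.01,0.004],[0,0,0.008,0],[0,0,0,0],[0,0,0,0],[0,0,0,0]]'
python3 goc.py .122 0 .206
```

```text
t: 21.6
ee_pos: [0.6345, -0.0859, 0.3042]
eef_rot: [0.0, 0.132, 0.991, 0.001]
contact_force: [0.1, 0.1, 0.3]
width: 0.0003
gripper_force: 0.0
t 21.6 pos [ 0.6345 -0.0859  0.3042] turn -0.006 q [-0.0322  0.5386  0.2109  1.4136 -0.1166  1.2014  1.4978] tilt [0.0003 0.0011]
leg [0.0042 0.0057 0.0982] rows>= 3.0
```

```bash
python3 steer.py '[[0.002,0.002,0.015,0],[0,0,0.025,0],[0,0,0.025,0],[0,0,0.015,0],[0,0,0.01,0]]' >/dev/null
python3 steer.py '[[0,0,0.005,0],[0,0,0,0],[0,0,0,0]]'
python3 goc.py .122 0 .206 .0645 0 .206 .0645 0 .1913
```

```text
t: 22.27
ee_pos: [0.6338, -0.0847, 0.2096]
eef_rot: [0.001, 0.133, 0.991, 0.0]
contact_force: [-0.2, -0.6, 0.9]
width: 0.0006
gripper_force: 0.0
t 22.2667 pos [ 0.6338 -0.0847  0.2096] turn -0.008 q [-0.0273  0.6147  0.1954  1.5492 -0.1346  0.9893  1.5119] tilt [ 0.0015 -0.0001]
leg [0.0032 0.0048 0.0036] rows>= 1.0
leg [ 0.0575  0.     -0.0001] rows>= 2.0
leg [ 0.     -0.      0.0147] rows>= 1.0
```

```bash
python3 steer.py '[[0,0.004,0.0032,-0.008],[0.012,0,0,0],[0.012,0,0,0],[0.012,0,0,0],[0.012,0,0,0]]'
python3 steer.py '[[0.0125,0,0,0],[0,0,0,0],[0,0,0,0]]'
python3 goc.py .0645 0 .1913
```

```text
t: 22.68
ee_pos: [0.5889, -0.0688, 0.2066]
eef_rot: [0.002, 0.129, 0.992, 0.0]
contact_force: [1.4, -0.9, 0.7]
width: 0.0006
gripper_force: 0.5
t: 22.93
ee_pos: [0.5763, -0.0654, 0.2064]
eef_rot: [0.001, 0.129, 0.992, 0.0]
contact_force: [0.1, -0.8, 0.9]
width: 0.0004
gripper_force: 0.2
t 22.9333 pos [ 0.5763 -0.0654  0.2064] turn 0.0 q [-0.0617  0.5311  0.1949  1.7232 -0.1263  0.8978  1.4984] tilt [0.0017 0.0002]
leg [0.0002 0.0009 0.0151] rows>= 1.0
```

```bash
python3 steer.py '[[0,0,0.004,0],[0,0,0.004,0],[0,0,0.004,0],[0,0,0.002,0],[0,0,0,0]]'
python3 steer.py '[[0,0,0.001,0],[0,0,0,0],[0,0,0,0]]'
python3 goc.py .0645 0 .1913
```

```text
t: 23.35
ee_pos: [0.5757, -0.0659, 0.1907]
eef_rot: [-0.0, 0.129, 0.992, -0.0]
contact_force: [-0.3, -0.2, 0.4]
width: 0.0002
gripper_force: 0.1
t: 23.6
ee_pos: [0.5757, -0.0659, 0.1905]
eef_rot: [-0.0, 0.129, 0.992, -0.0]
contact_force: [0.3, 0.5, 0.4]
width: 0.0004
gripper_force: 0.4
t 23.6 pos [ 0.5757 -0.0659  0.1905] turn -0.0 q [-0.0583  0.5497  0.1911  1.7408 -0.1308  0.8635  1.5024] tilt [-0.0001 -0.0001]
leg [-0.0003  0.0015 -0.0008] rows>= 1.0
```

```bash
python3 steer.py '[[0,0,-0.02,0],[0,0,-0.035,0],[0,0,-0.035,0],[-0.02,0.02,-0.015,0],[-0.02,0.035,0,0]]' >/dev/null
for i in 1 2; do python3 steer.py '[[-0.005,0.035,0,0],[-0.005,0.035,0,0],[0,0.035,0,0],[0,0.035,0,0],[0,0.035,0,0]]' ; done
python3 - <<'E'
from fit import *
T=eyes.grab_frame("top");S=eyes.grab_frame("side")
cv2.imwrite("pics/t4.png",T[:,:,::-1]);cv2.imwrite("pics/s4.png",S[:,:,::-1])
p=[.514,-.048,-.2585]; th=1.77
def prof(n,f,rng):
    out=[]
    for fn in(f"pics/{n[0]}3.png",f"pics/{n[0]}4.png"):
        g=cv2.cvtColor(cv2.imread(fn),6).astype(np.float32)
        for ys in(np.linspace(-.04,.04,41),np.linspace(-.076,-.07,5),np.linspace(.07,.076,5)):
            P=np.array([f(r,y) for r in rng for y in ys]);q=proj(n,cart(p,P)).astype(np.float32)
            out.append(cv2.remap(g,q[:,0].reshape(len(rng),-1),q[:,1].reshape(len(rng),-1),1).mean(1))
    return np.array(out).T
rs=np.arange(.03,.165,.004)
f=lambda r,y:[.072-r*np.cos(th),y,.056+r*np.sin(th)]
a=prof("top",f,rs);b=prof("side",f,rs)
print("r | top before mid R L, after mid R L | side same")
for r,x,y in zip(rs,a,b): print(int(r*1000+.5),x.astype(int),y.astype(int))
for tab in(1.5,1.7,1.87,2.05):
  h=np.array([.072-.139*np.cos(th),0,.056+.139*np.sin(th)]); w=th-tab; tip=h+.03*np.array([-np.cos(w),0,np.sin(w)]); res=[]
  for n in("top","side"):
    u=proj(n,cart(p,[tip]))[0]; o=least_squares(lambda w:proj(n,cart(p,[f(*w)]))[0]-u,[.14,0]); res+=list((o.x*1000).round().astype(int))
  print(tab,res)
E
```

```text
t: 24.43
ee_pos: [0.6829, 0.1453, 0.2951]
eef_rot: [-0.0, 0.129, 0.992, -0.0]
contact_force: [0.6, -0.5, 0.0]
width: 0.0008
gripper_force: 0.0
t: 24.85
ee_pos: [0.7373, 0.3118, 0.2952]
eef_rot: [-0.0, 0.129, 0.992, -0.0]
contact_force: [1.1, -0.2, -0.5]
width: 0.0005
gripper_force: 0.0
r | top before mid R L, after mid R L | side same
30 [ 62  63  62 122  71  83] [62 63 69 69 77 72]
34 [ 62  63  62 135  68  91] [61 62 70 69 78 74]
38 [ 62  64  63 137  65 101] [61 63 70 67 82 73]
42 [ 62  65  63 135  64 110] [62 61 66 67 84 69]
46 [ 62  63  62 136  64 117] [62 65 70 66 85 72]
50 [ 63  63  61 135  63 118] [62 63 70 67 90 72]
54 [ 63  63  61 134  65 116] [62 61 69 64 90 72]
58 [ 62  65  62 134  66 115] [62 64 69 65 97 73]
62 [ 62  65  62 133  65 115] [61 63 69 63 98 71]
66 [ 63  65  61 132  63 111] [62 62 72 63 98 76]
70 [ 63  63  62 132  63 105] [ 62  62  68  71 103  86]
74 [ 63  62  63 132  64 102] [ 62  65  70  81 107 102]
78 [ 63  63  63 132  65 100] [ 63  62  67  91 110 111]
82 [ 63  64  63 132  65  96] [ 62  65  69  94 114 114]
86 [ 63  66  63 132  65  93] [ 63  63  68  96 116 115
[... 606 characters left out ...]
108 123]
134 [ 62  67  84 147 164 135] [ 63  63  77 118 114 124]
138 [ 65  84  94 148 164 136] [ 62  68  76 119 114 124]
142 [ 82 110 109 149 166 138] [ 65  81  73 120 117 123]
146 [113 142 122 150 170 138] [ 84 109  88 121 121 118]
150 [136 160 128 150 172 138] [108 119 106 120 121 121]
154 [139 160 132 151 172 141] [118 119 122 119 121 120]
158 [140 157 137 151 167 147] [118 118 122 118 121 124]
162 [140 154 139 152 164 150] [119 118 121 120 118 123]
1.5 [np.int64(74), np.int64(3), np.int64(106), np.int64(45)]
1.7 [np.int64(68), np.int64(3), np.int64(100), np.int64(44)]
1.87 [np.int64(66), np.int64(3), np.int64(96), np.int64(43)]
2.05 [np.int64(65), np.int64(3), np.int64(93), np.int64(39)]
```

The lid itself swung forward during the fold, since its edge profile moved. I'll fit the lid and flap angles numerically from the image edges in both views.

```bash
cat > ang.py <<'E'
import sys
from fit import *
p=[.514,-.048,-.2585]; k=sys.argv[1]
G={n:cv2.GaussianBlur(cv2.cvtColor(cv2.imread(f"pics/{n[0]}{k}.png"),6).astype(np.float32),(0,0),.7) for n in("top","side")}
def smp(n,P):
    q=proj(n,cart(p,P)).astype(np.float32); return cv2.remap(G[n],q[:,:1],q[:,1:],1)[:,0]
def e_at(th): return np.array([.072-.139*np.cos(th),0,.056+.139*np.sin(th)])
def line(c,dirv,ys,d=.005):  # mean signed step across the line
    a=np.array([c+dirv*d+[0,y,0] for y in ys]);b=np.array([c-dirv*d+[0,y,0] for y in ys]); return a,b
yo=np.r_[np.linspace(-.077,-.068,10),np.linspace(.068,.077,10)]
best=[]
for th in np.arange(.9,1.9,.04):
    d=np.array([-np.cos(th),0,np.sin(th)]); a,b=line(e_at(th),d,yo)
    g=[np.abs(smp(n,a)-smp(n,b)) for n in("top","side")]
    print("%.2f"%th,*["%.0f %.0f"%(x[:10].mean(),x[10:].mean()) for x in g])
E
python3 ang.py 3 | awk '$1>1.6'; echo; python3 ang.py 4
```

```text
1.62 1 5 1 3
1.66 4 4 3 5
1.70 2 1 1 5
1.74 11 7 8 1
1.78 54 30 37 11
1.82 12 15 33 44
1.86 1 2 21 34

0.90 2 5 5 1
0.94 3 2 7 0
0.98 3 1 6 1
1.02 1 5 3 1
1.06 1 1 3 1
1.10 2 1 4 1
1.14 2 3 2 1
1.18 1 3 2 1
1.22 1 1 0 4
1.26 1 0 1 2
1.30 2 0 1 1
1.34 1 0 1 1
1.38 1 1 1 2
1.42 0 2 18 1
1.46 1 5 34 3
1.50 1 2 36 1
1.54 1 4 24 1
1.58 3 4 12 1
1.62 21 14 18 7
1.66 31 19 35 7
1.70 2 3 24 10
1.74 6 3 5 1
1.78 5 2 9 4
1.82 4 8 21 4
1.86 1 2 28 1
```

```bash
cat > tip.py <<'E'
import sys; sys.argv=[0,"4"]
exec(open("ang.py").read().split("best=")[0])
for th in(1.62,1.65,1.68):
  e=e_at(th)
  for tab in np.arange(1.3,2.25,.1):
    w=th-tab; d=np.array([-np.cos(w),0,np.sin(w)]); o=[]
    P=lambda r:np.array([e+d*r+[0,y,0] for y in np.linspace(-.045,.045,40)])
    for n in("top","side"): o+=["%4.0f"%smp(n,P(r)).mean() for r in(.008,.016,.022,.026,.029,.032,.035,.039,.045)]+["|"]
    print("%.2f %.2f"%(th,tab),*o)
E
python3 tip.py
```

```text
1.62 1.30  133  135  136  125  100   83   85   95   75 |  111  112  113  113  112  109  103   98  102 |
1.62 1.40  133  135  136  115   89   82   93   87   82 |  111  112  113  112  109  102   97   97  103 |
1.62 1.50  133  135  134  105   84   85   96   79   96 |  111  113  113  110  103   96   94   97  104 |
1.62 1.60  133  135  132   98   82   89   94   76  107 |  111  113  112  106   97   92   93   97  103 |
1.62 1.70  133  136  130   94   82   92   91   75  113 |  111  113  111  101   92   90   93   97  101 |
1.62 1.80  133  136  129   92   82   93   90   75  114 |  111  113  110   97   89   89   92   96  100 |
1.62 1.90  133  136  129   93   82   92   91   75  113 |  111  113  109   94   87   88   91   95   98 |
1.62 2.00  133  135  130   96   82   90   93   76  108 |  111  113  108   92   85   87   90   93   96 |
1.62 2.10  133  135  133  101   83   87   95   78   99 |  111  113  107   90   83   85   89   91   94 |
1.62 2.20  133  135  135  109   86   83   95   84   85 |  111  113  107   90   82   83   86   89   91 |
1.65 1.30  133  133  135  136  135  120   94   82   93 |  11
[... 1319 characters left out ...]
36  136  124   96   83   89 |  112  111  112  113  113  112  107   96   95 |
1.68 1.70  132  133  135  136  135  117   89   85   83 |  112  111  112  113  112  109  100   91   95 |
1.68 1.80  132  133  135  136  134  113   86   87   81 |  112  111  113  113  111  105   94   88   94 |
1.68 1.90  132  133  135  136  133  111   86   88   80 |  112  111  113  112  110  101   89   87   94 |
1.68 2.00  132  133  135  136  134  113   87   87   82 |  112  111  113  112  109   97   86   86   92 |
1.68 2.10  132  133  135  136  135  119   91   84   86 |  112  111  113  112  107   94   83   84   90 |
1.68 2.20  132  133  134  136  136  126   99   82   92 |  112  111  113  112  107   93   81   82   87 |
```

Before the fold the lid was at about 1.79. It is now about 1.65, and the flap is about 1.8–2.1, which should clear the front wall. I'll close the lid from behind in small arcs, watching the force.

```bash
python3 goc.py .125 0 .295 .125 0 .161
```

```text
t 24.95 pos [0.7356 0.3189 0.2922] turn 0.008 q [-0.5052  0.8593  0.1855  0.8141 -0.146   1.4795  0.951 ] tilt [-0.0036  0.0042]
leg [-0.0045 -0.4113 -0.0041] rows>= 10.0
leg [-0.0006 -0.0004  0.134 ] rows>= 4.0
```

```bash
for i in 1 2; do python3 steer.py '[[0,-0.0375,0,0],[0,-0.0375,0,0],[0,-0.0375,0,0],[0,-0.0375,0,0],[0,-0.0375,0,0]]' >/dev/null; done
python3 steer.py '[[-0.004,-0.0363,0,0.004],[0,0,0,0],[0,0,0,0],[0,0,0.02,0],[0,0,0.035,0]]' >/dev/null
python3 steer.py '[[0,0,0.035,0],[0,0,0.03,0],[0,0,0.01,0],[0,0,0,0],[0,0,0,0]]'
python3 goc.py .1 0 .161 .086 0 .161
```

```text
t: 26.62
ee_pos: [0.6366, -0.0875, 0.1661]
eef_rot: [0.0, 0.13, 0.991, 0.0]
contact_force: [0.4, 0.2, 0.4]
width: 0.0002
gripper_force: 0.0
t 26.6167 pos [ 0.6366 -0.0875  0.1661] turn -0.003 q [-0.0143  0.665   0.1814  1.5849 -0.1425  0.9042  1.5265] tilt [0.0006 0.0002]
leg [0.0286 0.0069 0.0051] rows>= 1.0
leg [ 0.014 -0.    -0.   ] rows>= 1.0
```

```bash
python3 steer.py '[[0.0145,0.007,0.005,0],[0.014,0,0,0],[0.014,0,0,0],[0.0105,0,0.001,0],[0.0105,0,0.001,0]]'
python3 steer.py '[[0.0102,0,0.001,0],[0.01,0,0.003,0],[0.01,0,0.004,0],[0.009,0,0.005,0],[0,0,0,0]]'
python3 goc.py .0258 0 .146 .0052 0 .1298
```

```text
t: 27.03
ee_pos: [0.5795, -0.0647, 0.1619]
eef_rot: [0.004, 0.131, 0.991, 0.0]
contact_force: [1.7, 0.6, 0.1]
width: 0.0005
gripper_force: 0.9
t: 27.45
ee_pos: [0.5392, -0.0542, 0.1475]
eef_rot: [0.002, 0.131, 0.991, 0.0]
contact_force: [0.1, 0.5, 0.1]
width: 0.0003
gripper_force: 0.0
t 27.45 pos [ 0.5392 -0.0542  0.1475] turn -0.004 q [-0.0698  0.5548  0.1771  1.8884 -0.1445  0.7073  1.4997] tilt [0.0034 0.0005]
leg [ 0.0002 -0.0005  0.0015] rows>= 1.0
leg [ 0.0206 -0.      0.0161] rows>= 1.0
```

```bash
python3 steer.py '[[0.0105,0,0.008,0],[0.0101,0,0.0095,0],[0.008,0,0.01,0],[0.0079,0,0.011,0],[0,0,0,0]]'
python3 goc.py -.0107 0 .1089 -.0194 0 .0899 -.0234 0 .0747 -.025 0 .059
python3 - <<'E'
from h import *
cv2.imwrite("pics/s5.png",eyes.grab_frame("side")[:,:,::-1]);cv2.imwrite("pics/t5.png",eyes.grab_frame("top")[:,:,::-1])
E
python3 ang.py 5 | head -1; sed 's/np.arange(.9,1.9,.04)/np.arange(.2,.9,.03)/' ang.py > ang2.py; python3 ang2.py 5
```

```text
t: 27.87
ee_pos: [0.5032, -0.0449, 0.1072]
eef_rot: [-0.0, 0.131, 0.991, 0.0]
contact_force: [0.2, 0.1, 0.3]
width: 0.0006
gripper_force: 0.0
t 27.8667 pos [ 0.5032 -0.0449  0.1072] turn -0.004 q [-0.0737  0.5762  0.1576  2.0154 -0.162   0.5617  1.5048] tilt [-0.0001  0.0004]
leg [-0.0005 -0.0002 -0.0017] rows>= 1.0
leg [ 0.0087 -0.      0.019 ] rows>= 1.0
leg [ 0.004  -0.      0.0152] rows>= 1.0
leg [ 0.0016 -0.      0.0157] rows>= 1.0
0.90 1 1 2 5
0.20 10 2 4 1
0.23 12 2 4 2
0.26 11 3 6 1
0.29 10 3 5 3
0.32 5 6 4 5
0.35 2 13 4 4
0.38 2 26 1 2
0.41 6 33 5 3
0.44 8 33 7 5
0.47 6 24 4 9
0.50 2 8 16 8
0.53 2 3 13 3
0.56 3 9 3 1
0.59 1 26 0 2
0.62 0 41 1 6
0.65 11 33 0 9
0.68 43 13 5 8
0.71 62 1 14 4
0.74 37 0 7 2
0.77 7 0 1 4
0.80 8 0 1 30
0.83 9 1 3 36
0.86 3 0 7 4
0.89 1 1 2 5
```

```bash
python3 steer.py '[[0.0042,0,0.009,0],[0.004,0,0.0085,0]]'
python3 steer.py '[[0.002,0,0.0075,0],[0.002,0,0.0075,0]]'
python3 steer.py '[[0.001,0,0.004,0],[0,0,0.004,0],[0,0,0,0]]'
python3 goc.py -.025 0 .059
```

```text
t: 28.13
ee_pos: [0.4988, -0.0436, 0.0911]
eef_rot: [0.003, 0.131, 0.991, 0.0]
contact_force: [1.5, -0.7, 0.8]
width: 0.0005
gripper_force: 0.7
t: 28.3
ee_pos: [0.4939, -0.0424, 0.0751]
eef_rot: [0.002, 0.131, 0.991, 0.0]
contact_force: [0.9, -0.3, 0.2]
width: 0.0002
gripper_force: 0.7
t: 28.55
ee_pos: [0.4903, -0.0419, 0.0659]
eef_rot: [-0.001, 0.131, 0.991, -0.0]
contact_force: [-1.0, -0.1, -0.5]
width: 0.0002
gripper_force: 0.0
t 28.55 pos [ 0.4903 -0.0419  0.0659] turn -0.004 q [-0.0603  0.636   0.1305  2.0755 -0.182   0.4419  1.5179] tilt [-0.0013  0.0001]
leg [0.0005 0.0001 0.0069] rows>= 1.0
```

```bash
python3 steer.py '[[0,0,0.003,0],[0,0,0.002,0],[0,0,0,0]]'
python3 steer.py '[[0,0,0.0015,0],[0,0,0,0],[0,0,0,0]]'
python3 steer.py '[[0,0,0.001,0],[0,0,0,0],[0,0,0,0]]'
python3 steer.py '[[0,0,0.0007,0],[0,0,0,0],[0,0,0,0]]'
```

```text
t: 28.8
ee_pos: [0.4901, -0.0418, 0.0611]
eef_rot: [-0.001, 0.131, 0.991, -0.0]
contact_force: [-0.4, -0.3, -0.7]
width: 0.0005
gripper_force: 0.0
t: 29.05
ee_pos: [0.4907, -0.042, 0.0599]
eef_rot: [0.0, 0.131, 0.991, -0.0]
contact_force: [0.2, -1.3, 0.2]
width: 0.0003
gripper_force: 0.0
t: 29.3
ee_pos: [0.4908, -0.042, 0.0592]
eef_rot: [0.0, 0.131, 0.991, 0.0]
contact_force: [-1.1, 0.1, 4.1]
width: 0.0001
gripper_force: 2.0
t: 29.55
ee_pos: [0.4908, -0.042, 0.0591]
eef_rot: [0.0, 0.131, 0.991, 0.0]
contact_force: [-1.8, 0.2, 11.1]
width: 0.0003
gripper_force: 5.4
```

```bash
python3 steer.py '[[0,0,-0.005,0],[0,0,-0.02,0],[0,0,-0.035,0],[0,0,-0.04,0],[0,0,-0.04,0]]' >/dev/null
for i in 1 2; do python3 steer.py '[[0,0.035,-0.02,0],[0,0.035,0,0],[0,0.035,0,0],[0,0.035,0,0],[0,0.035,0,0]]'; done
python3 steer.py '[[0,0,0,0],[0,0,0,0],[0,0,0,0]]' >/dev/null
python3 - <<'E'
from fit import *
T=eyes.grab_frame("top");S=eyes.grab_frame("side")
cv2.imwrite("pics/t6.png",T[:,:,::-1]);cv2.imwrite("pics/s6.png",S[:,:,::-1])
p=[.513,-.0485,-.2585]
for n in("top","side"):
  g=cv2.cvtColor(cv2.imread(f"pics/{n[0]}6.png"),6).astype(np.float32)
  def at(P): q=proj(n,cart(p,P)).astype(np.float32); return cv2.remap(g,q[:,:1],q[:,1:],1)[:,0]
  print(n,"along x z=.059:",[int(at([[x,y,.059] for y in np.linspace(-.06,.06,31)]).mean()) for x in np.arange(-.1,.1,.005)])
  print(n,"along y:",[int(at([[x,y,.059] for x in np.linspace(-.05,.06,31)]).mean()) for y in np.arange(-.1,.1,.005)])
  # bystander shift: correlate patches against first frame
  g0=cv2.cvtColor(cv2.imread(f"pics/{n}0.png"),6); g1=g.astype(np.uint8)
  for nm,P in dict(jar=[.5046,.2636,.04],stamp=[.616,-.246,.03],bowl=atz("top",(334,299),.03),wheel=atz("top",(290,140),.01)).items():
    u=proj(n,P)[0].astype(int); t=g0[u[1]-14:u[1]+14,u[0]-14:u[0]+14]; w=g1[u[1]-26:u[1]+26,u[0]-26:u[0]+26]
    r=cv2.minMaxLoc(cv2.matchTemplate(w,t,5)); print(n,nm,"px shift",np.array(r[3])-12,round(r[1],2))
E
python3 go.py 1.3
```

```text
t: 30.38
ee_pos: [0.5362, 0.1287, 0.2186]
eef_rot: [0.0, 0.131, 0.991, 0.0]
contact_force: [0.8, -0.1, -0.1]
width: 0.0005
gripper_force: 0.0
t: 30.8
ee_pos: [0.5815, 0.2978, 0.2383]
eef_rot: [-0.0, 0.131, 0.991, -0.0]
contact_force: [0.4, 0.3, 0.8]
width: 0.0005
gripper_force: 0.0
top along x z=.059: [146, 145, 145, 145, 145, 96, 117, 112, 134, 134, 134, 134, 134, 134, 134, 134, 134, 134, 134, 134, 134, 131, 106, 94, 93, 94, 92, 93, 92, 93, 92, 93, 92, 91, 70, 90, 113, 134, 137, 144]
top along y: [98, 98, 99, 100, 101, 116, 118, 116, 115, 116, 115, 115, 114, 114, 115, 114, 115, 117, 117, 117, 117, 116, 115, 114, 113, 114, 113, 113, 114, 114, 114, 113, 113, 113, 114, 116, 118, 120, 126, 128]
top jar px shift [0 0] 0.97
top stamp px shift [0 0] 0.77
top bowl px shift [0 0] 1.0
top wheel px shift [0 0] 1.0
side along x z=.059: [116, 118, 118, 111, 79, 74, 88, 85, 106, 108, 107, 107, 107, 107, 106, 106, 107, 106, 106, 106, 106, 106, 96, 83, 78, 79, 77, 76, 76, 76, 76, 76, 76, 76, 69, 79, 106, 116, 118, 116]
side along y: [65, 64, 65, 64, 64, 72, 91, 94, 92, 92, 92, 92, 92, 92, 92, 92, 92, 94, 95, 95, 95, 95, 94, 94, 94, 93, 93, 93, 94, 94, 94, 94, 94, 94, 95, 95, 96, 106, 115, 117]
side jar px shift [0 0] 0.91
side stamp px shift [0 0] 0.84
side bowl px shift [0 0] 0.99
side wheel px shift [0 0] 0.98
t 31.15 pos [0.5817 0.294  0.2383] turn 0.006 q [-0.6204  0.6074  0.1874  1.4739 -0.1202  1.0722  0.8974] tilt [-0.0002 -0.0012]
```

The lid is level on the rim, and nothing sticks out ahead of the front wall. All four bystanders show zero pixel shift. Handing in.

```bash
python3 -c "
from rig import ctrl, eyes, finish_job; print(finish_job())"
```

```text
the job is handed in; nothing more can be done
None
```

I handed the job in at about 31 s: both boards are stacked in the carton, the lid is shut level on the rim, and the bystanders show no shift in either camera; the flap I could not see, but the lid met no resistance and went fully down, so I take it to be behind the front wall.

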